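# Put the contrast board away and seat the drawer

## Task

Put the contrast board away: draw it by its orange tab out from under the stack of three tins, leaving the tins stacked in their rack, and lay it flat in the front compartment of the open drawer. Then push the drawer gently home until you feel it go over its catch and seat against its stop, so that the red catch pin drops. Do not disturb the bottles, the jar and the cup.

Things in the scene. Friction and masses are not known exactly. Their poses are not given: they have to be found in the camera images.
- board: contrast board: a flat plate 120 x 46 x 8 mm (x, y, z), 0.09 kg, front half (-x) black, rear half white, with an upright orange tab near its front end. Origin: centre of the plate's underside; z up. It starts flat on the table, its rear 51 mm or less under the tins, tab towards the robot, its x axis along the rack's
- board_tab (a point): middle of the top of the board's tab. The tab is 26 mm (x) by 10 mm (y) and rises from the plate's top (8 mm) to 50 mm above its underside; it stands 46 mm in front (-x) of the board's origin. Grip it across its 10 mm, from above
- board_rear (a point): middle of the board's rear end, 60 mm behind (+x) its origin, at half thickness
- rack: fixed steel rack that keeps the stack in place. Origin on the table under the front face of its cross bar, x axis into the rack (away from the robot). The cross bar (x 0 to 8 mm, y -58 to 58 mm, z 14 to 34 mm) holds the tins back while the board is drawn out beneath it along -x; side walls 30 mm high at y = -50 and 50 mm, x 0 to 100 mm
- tin0: bottom tin of the stack, closed, green band, 80 x 90 x 24 mm, about 0.15 to 0.31 kg. Origin: centre of its underside. It starts on the board, with its front just behind the cross bar (tin centre 50 mm behind the rack's origin), and settles onto the table once the board is out
- tin1: middle tin, yellow band, same size and origin
- tin2: top tin, red band, same size and origin
- cabinet: fixed grey drawer unit, 150 mm wide (y), 100 mm high, 235 mm deep. Origin on the table under the middle of its front opening; x axis into the unit (away from the robot), z up. The drawer slides along this x axis
- drawer: the drawer, 0.56 to 0.91 kg. Origin: bottom middle of the back face of its front panel, 14 mm above the table; axes as the cabinet's. It starts 150 to 162 mm out (origin at x = -0.150 to -0.162 in the cabinet's frame). Blue flat panel 12 mm thick (x -12 to 0 mm), 150 mm wide, 72 mm high, no handle. Side walls reach 54 mm above the origin, rail included. The fingers must never press on it with over 40 N
- drawer_front (a point): middle of the outer (robot's) face of the front panel, 64 mm above the table; the panel spans 14 to 86 mm. The drawer drags with about 1.5 N. Home varies and cannot be seen beforehand: the drawer's origin seats 0 to 26 mm short (-x) of the cabinet's. About 16 mm before home the sprung catch resists with some 8 to 15 N; over the last 9 mm it pulls the drawer in to a hard stop
- drawer_floor (a point): middle of the floor of the drawer's front compartment, 20 mm above the table; the compartment is 140 mm long (x, starting at the back of the front panel) and 120 mm wide (y), axes as the cabinet's. The board lies in it lengthwise, tab towards the front panel; the cabinet's top slab has its underside 88 mm above the table
- latch (a joint): red catch pin on top of the cabinet, at its front left (+y) corner: height in m above its seated position. About 0.003 while the drawer is out, 0.006 on the ridge, below 0.0015 (about 0.0005) when the drawer is seated
- jar: small jar, 48 mm wide, 65 mm high, on top of the cabinet, 70 to 90 mm behind its front; bystander. Origin: centre of its underside
- flask: aluminium bottle, 44 mm wide, 95 mm high, on the table between the open drawer and the rack; bystander. Origin: centre of its underside
- amber: amber bottle, 38 mm wide, 85 mm high, on the table between the cabinet and the rack; bystander. Origin: centre of its underside
- cup: white cup, 60 mm wide, 45 mm high, on the table nearest the robot; bystander. Origin: centre of its underside
- clear_l: clear bottle, 56 mm wide, 120 mm high, on the table to the left; bystander. Origin: centre of its underside
- metal_r: aluminium bottle, 64 mm wide, 140 mm high, on the table to the right; bystander. Origin: centre of its underside

How it is judged:
On the way, in this order (a step that is already met when the one before it is completed fails the run):
1. the board is drawn out from under the stack and its bar, and the three tins still stand stacked in the rack (x of board_rear in the frame of rack below -0.002 m and angle between each of tin0, tin1, tin2's own z axis and vertical below 0.1 rad and horizontal distance between tin0 and tin1 below 0.02 m and horizontal distance between tin1 and tin2 below 0.02 m and height (world z) of tin0 below 0.005 m and height (world z) of tin1 between 0.019 and 0.03 m and height (world z) of tin2 between 0.043 and 0.054 m and x of tin0 in the frame of rack between 0.03 and 0.08 m), for 0.2 s.
2. the board lies flat on the floor of the drawer's front compartment, let go (x of board in the frame of drawer_floor between -0.03 and 0.03 m and y of board in the frame of drawer_floor between -0.04 and 0.04 m and z of board in the frame of drawer_floor below 0.005 m and angle between board's own z axis and vertical below 0.1 rad and contact force between the fingers and board below 0.1 N), for 0.2 s.
3. the drawer is seated behind its catch with the board in it (value of joint latch below 0.0015 m and x of board in the frame of drawer_floor between -0.03 and 0.03 m and y of board in the frame of drawer_floor between -0.04 and 0.04 m and z of board in the frame of drawer_floor below 0.005 m and angle between board's own z axis and vertical below 0.1 rad), for 0.2 s.
At the end, for the whole second after the job is handed in: Drawer seated at its stop (catch pin within 1.5 mm of its seated height); board flat (0.1 rad) on its front compartment's floor (within 30 mm lengthwise, 40 mm sideways of the middle); the three tins level (0.1 rad), in order, within 20 mm of one another, in the rack, on the table; all at rest (all of step 3 and angle between each of tin0, tin1, tin2's own z axis and vertical below 0.1 rad and horizontal distance between tin0 and tin1 below 0.02 m and horizontal distance between tin1 and tin2 below 0.02 m and height (world z) of tin0 below 0.005 m and height (world z) of tin1 between 0.019 and 0.03 m and height (world z) of tin2 between 0.043 and 0.054 m and x of tin0 in the frame of rack between 0.03 and 0.08 m and linear speed of each of board, drawer, tin0, tin1, tin2 below 0.02 m/s); the robot touches nothing.
It fails at once if the drawer is pressed or rammed with more than 40 N (contact force between any of the fingers, the arm and drawer above 40 N).
It fails at once if a bottle, the jar or the cup is moved more than 25 mm or tipped (distance of any of jar, flask, amber, cup, clear_l, metal_r from where it was at the start of the episode above 0.025 m or angle between any of jar, flask, amber, cup, clear_l, metal_r's own z axis and vertical above 0.3 rad).
It fails at once if a tin is tipped (angle between any of tin0, tin1, tin2's own z axis and vertical above 0.4 rad).
It also fails if it takes over 62 s, if anything falls off the work surface, if the arm or the gripper's body presses on something with over 40 N, if the wrist force passes 120 N, or if a joint passes its speed limit or range.

## Robot

A 6-joint arm with a two-finger parallel gripper is mounted at the origin on the work surface. World frame = base frame: x ahead of the robot, y to its left, z up, the work surface at z = 0. Lengths are in m, angles in rad, forces in N, time in s.
With the tool pointing down it reaches from about 0.4 to 0.825 m from the base axis. Payload 7 kg.
Tool frame: the origin (TCP) lies at the centre of the arm's flange, where the gripper is bolted on; the fingertips stand 178 mm ahead of it and the grasp point (between the pads) lies arm.tcp_to_grasp ahead of it (arm.tcp_to_grasp is the distance from the TCP to the grasp point, in m); z points along the fingers, y is the direction in which the jaws open and shut (so a half turn about z gives the same grasp; the last joint's range is limited). The gripper opens to 88 mm and grips with 3 to 60 N. Pads are 19 mm wide; open, the fingers measure 130 mm over their backs; the gripper's body (78 mm by 193 mm) begins 47 mm behind the grasp point.
Start: joints at [-0.88, 0.359, 0.012, 0, -1.224, -0.288], TCP at [0.265, -0.621, 0.405] pointing down, gripper open.
Joint ranges: [-3.07, 3.07], [-1.43, 2.12], [-1.02, 1.25], [-3.03, 1.67], [-3.05, -0], [-3.03, 3.03]. Speed limits (rad/s): [2.39, 2.39, 3.01, 3.14, 3.14, 3.14].

## Interface

Orientations are given as [roll, pitch, yaw] about the fixed x, y, z axes, in that order (R = Rz(yaw) Ry(pitch) Rx(roll)).
In Python, from station import arm gives the robot as it stands.
- The arm moves only by the tool move_arm, never from a script. Its argument "deltas" is a list of rows, each a list of 6 numbers: the shift along the world's x, y, z in mm, then the turn, a rotation vector about the world's x, y, z in degrees. In form: [[tx, ty, tz, ax, ay, az], ...]. A call has exactly 5 rows; each row shifts and turns the commanded pose from where the row before left it; what a row does not reach is not made up. A row lasts 1/12 s, in which the tool goes at most 41.7 mm and 7.16 degrees, less where a joint would pass 70% of its speed; a pose out of reach is approached as far as the arm can. A call with a gripper value outside its range is refused whole. "claw" is the closure in counts, from 0 (fully open) to 255 (shut), set as the call begins (left out, the last holds). The fingers move at their own pace and stop on an object; "squeeze" is the grip in N (left out, the last holds). Time passes only in rows, so rows that do not move let the fingers close, or fill a call up. It gives the time, the measured TCP pose, the force and the opening at its end, in the units of the state.
- arm.get_state(): the state, without advancing time (a new reading comes with each control period).
- arm.grab_frame(name): name is "side" or "top" or "wrist"; returns the picture (400x640x3 uint8, red, green, blue); there is no depth.
- arm.calibration(name): a dict with "intrinsics" (3x3 intrinsics, pixels), "T" (4x4, takes a point from camera to world coordinates); the wrist camera has in their place "mount" (4x4, takes a point from camera to tool coordinates, whose origin is the TCP and whose axes are the flange's). Camera axes: x right, y up, looking along -z (the intrinsics and any distortion apply to the point x, -y, -z); pixel columns grow to the right and rows downward; lengths in m; the calibration is good to about 2 mm. A picture is of the moment at which its call begins: read the wrist's pose just before it. calibration takes no time and is no camera call.
- arm.job_done(): hands the job in, once; it reports no verdict.
Trained networks look in the newest picture that a camera, given by its name, has taken for a name from the list of things; names that differ only in an ending like _2 or _b are one class to them, and where a whole thing is asked for, a point or a joint stands for the part that bears it (a point fixed in the world has none). Each returns a list of dicts, best first, with "score" (0 to 1); they miss things now and then, are a little off and sometimes report something else, mostly with a low value. They report only what shows in the picture. A call takes as long as a camera call.
- arm.spot_in(thing, camera): "xy" ([column, row] in pixels, amid what is visible of it).
- arm.masks_of(thing, camera): "pixels" (400x640 bool, what is visible of it) and "xy" ([column, row] in pixels, amid what is visible of it).
- arm.spot_point(thing, camera): "xy" ([column, row] in pixels: a listed point, or the origin of a listed thing).
The state is a dict: "t": time; "q": joint angles; "qd": joint speeds; "joint_efforts": joint torques, N m; "eef_pos": TCP position; "ee_rot": TCP orientation; "force": force on the tool from outside, world axes, zero at the start; "moment": the same for the moment, N m; "width": finger opening in m.
Only numpy, scipy, OpenCV 4.12 (cv2) and the standard library are available. Lean on these libraries where they do the work, as an engineer would, in place of code of your own. Each camera call takes 0.05 s, during which the arm holds its last target. There are 200 camera calls.

## Working session

There is one attempt and no reset: what is moved stays moved. The work goes in short steps, Python scripts to look and compute and a tool call to move; the robot and the scene stay as the last step left them, time stands still between calls to the robot, and variables do not carry over. Pictures are saved under pics/ and viewed, about 8 in all and at most 12, crops included, and the job is handed in when it is done.

Besides the shell and the picture viewer there is one more tool, called after "Call:" as name(argument=value, ...), one argument or row to a line, values as JSON. move_arm: Moves the arm, as the interface text tells. Its arguments: {"type":"object","properties":{"deltas":{"type":"array","items":{"type":"array","items":{"type":"number"}}},"claw":{"type":"number"},"squeeze":{"type":"number"}},"required":["deltas"]}

```bash
ls; mkdir -p pics; cat > h.py <<'E'
import numpy as np, cv2
from station import arm
from scipy.spatial.transform import Rotation as R
def cam(name, st=None):
    c=arm.calibration(name); K=np.array(c['intrinsics'])
    if 'T' in c: T=np.array(c['T'])
    else:
        st=st or arm.get_state(); W=np.eye(4); W[:3,:3]=R.from_euler('xyz',st['ee_rot']).as_matrix(); W[:3,3]=st['eef_pos']; T=W@np.array(c['mount'])
    return K,T,c
def ray(K,T,uv):
    d=np.linalg.inv(K)@[uv[0],uv[1],1]; d=T[:3,:3]@[d[0],-d[1],-d[2]]; return T[:3,3],d/np.linalg.norm(d)
def atz(K,T,uv,z):
    o,d=ray(K,T,uv); return o+d*(z-o[2])/d[2]
def tri(rs):
    A=sum(np.eye(3)-np.outer(d,d) for o,d in rs); b=sum((np.eye(3)-np.outer(d,d))@o for o,d in rs)
    p=np.linalg.solve(A,b); return p,[np.linalg.norm((np.eye(3)-np.outer(d,d))@(p-o)) for o,d in rs]
def proj(K,T,p):
    q=T[:3,:3].T@(np.array(p)-T[:3,3]); q=K@[q[0],-q[1],-q[2]]; return q[:2]/q[2]
def save(name,fn):
    im=arm.grab_frame(name); cv2.imwrite('pics/'+fn,im[:,:,::-1]); return im
E
python3 - <<'E'
from h import *
np.set_printoptions(precision=4,suppress=True)
st=arm.get_state(); print(st, arm.tcp_to_grasp)
a=save('side','s0.png');b=save('top','t0.png')
cv2.imwrite('pics/st0.png',np.vstack([a,b])[:,:,::-1][:, :])
for n in ('side','top'):
    K,T,c=cam(n); print(n,K.tolist(),T.round(3).tolist(),[k for k in c])
things='board_tab board_rear board rack tin0 tin2 cabinet drawer drawer_front drawer_floor latch jar flask amber cup clear_l metal_r'.split()
for t in things:
    rs=[];o=[]
    for n in ('side','top'):
        K,T,_=cam(n); r=arm.spot_point(t,n)
        if r: rs.append(ray(K,T,r[0]['xy'])); o.append((n,np.round(r[0]['xy'],1).tolist(),round(r[0]['score'],2)))
    print(t,o,*( [x if isinstance(x,np.ndarray) else np.round(x,4) for x in tri(rs)] if len(rs)==2 else []))
E
```

```text
pics
{'t': 0.0, 'q': array([-0.8799,  0.3594,  0.0111, -0.0004, -1.2241, -0.2881]), 'qd': array([ 0.0004,  0.0009, -0.0001,  0.0021, -0.0007,  0.0005]), 'joint_efforts': array([  0.0005, -58.2719,  29.3053,   6.9971,   0.0069,  -0.0002]), 'eef_pos': array([ 0.2645, -0.6208,  0.4037]), 'ee_rot': array([ 3.1399, -0.0001, -2.7389]), 'force': array([-0.3486, -0.5041, -0.4148]), 'moment': array([-0.0264,  0.0233,  0.007 ]), 'width': 0.08807541974420761} 0.1593
side [[495.3139405641711, 0.0, 323.47287094432954], [0.0, 495.3139405641711, 203.58919408869616], [0.0, 0.0, 1.0]] [[-0.86, 0.322, -0.395, 0.052], [-0.509, -0.572, 0.642, 0.814], [-0.019, 0.754, 0.657, 0.918], [0.0, 0.0, 0.0, 1.0]] ['intrinsics', 'T']
top [[376.6423314994636, 0.0, 322.2142413637471], [0.0, 376.6423314994636, 198.27441791263843], [0.0, 0.0, 1.0]] [[-0.015, 0.997, -0.076, 0.475], [-0.999, -0.017, -0.027, -0.008], [-0.029, 0.076, 0.997, 1.113], [0.0, 0.0, 0.0, 1.0]] ['intrinsics', 'T']
board_tab [('side', [260.4, 262.7], 0.64), ('top', [249.6, 186.2], 0.61)] [0.5928 0.2254 0.0571] [0.0015 0.0015]
board_rear []
board [(
[... 336 characters left out ...]
231.8, 262.6], 0.91), ('top', [244.3, 157.0], 0.77)] [0.6761 0.2433 0.0309] [0.0079 0.0079]
cabinet [('side', [348.3, 180.5], 0.73)]
drawer [('side', [397.7, 192.2], 0.81), ('top', [404.7, 238.1], 0.95)] [ 0.4385 -0.2153  0.0142] [0.0019 0.0019]
drawer_front [('side', [402.7, 178.2], 0.9), ('top', [406.3, 236.6], 0.55)] [ 0.4366 -0.2137  0.0662] [0.0103 0.0103]
drawer_floor [('side', [373.0, 180.5], 0.76), ('top', [406.4, 208.6], 0.67)] [ 0.5221 -0.2226  0.0193] [0.0034 0.0034]Traceback (most recent call last):
  File "<stdin>", line 12, in <module>
ValueError: it knows: amber, board, board_rear, board_tab, cabinet, clear, cup, drawer, drawer_floor, drawer_front, flask, jar, metal, rack, tin
```

```bash
python3 - <<'E'
import cv2,numpy as np
t=cv2.imread('pics/t0.png');s=cv2.imread('pics/s0.png')
cv2.imwrite('pics/a.png',cv2.resize(t[60:320,160:500],None,fx=2.2,fy=2.2)); cv2.imwrite('pics/b.png',cv2.resize(s[80:380,150:550],None,fx=2,fy=2))
E
```

```text
(no output)
```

View pics/a.png

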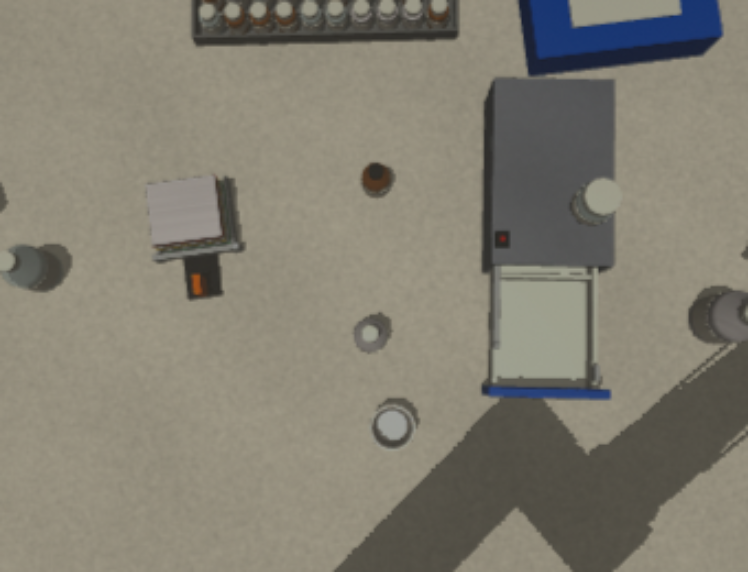

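View pics/b.png

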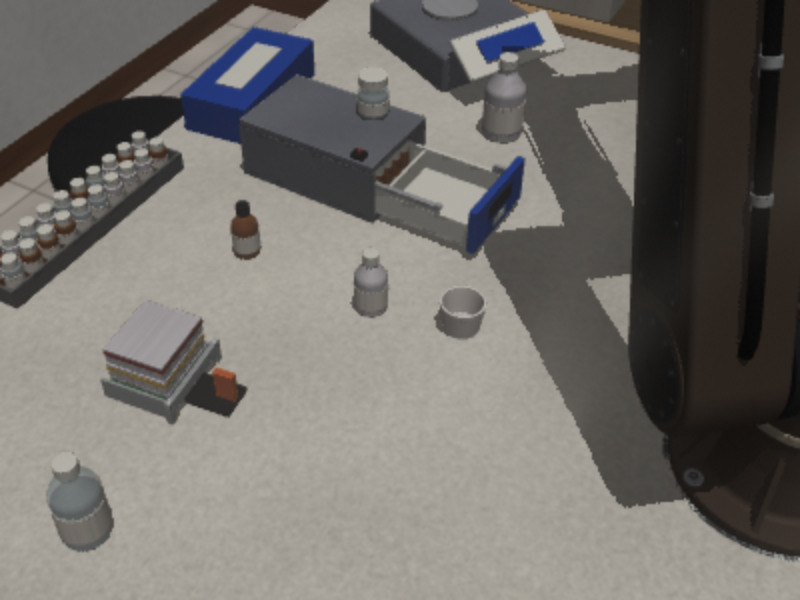

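The top view shows the tab at about crop (197,284), with the rack yawed roughly +6° and the drawer at (545,330). The cup and flask stand between them, and the side view agrees. I'm moving above the tab for a close look.

Call:
move_arm(
  deltas=[
    [13,34,0,0,0,-0.7],
    [13,34,0,0,0,-0.7],
    [13,34,0,0,0,-0.7],
    [13,34,0,0,0,-0.7],
    [13,34,0,0,0,-0.7],
  ],
)

```text
t: 1.52
eef_pos: [0.3298, -0.4495, 0.4047]
ee_rot: [-3.141, 0.0, -2.801]
force: [0.6, -0.1, 0.9]
width: 0.0875
```

Call:
move_arm(
  deltas=[
    [13,34,0,0,0,-0.7],
    [13,34,0,0,0,-0.7],
    [13,34,0,0,0,-0.7],
    [13,34,0,0,0,-0.7],
    [13,34,0,0,0,-0.7],
  ],
)

```text
t: 1.93
eef_pos: [0.3947, -0.2793, 0.405]
ee_rot: [-3.141, 0.001, -2.862]
force: [1.1, 0.8, 0.1]
width: 0.0874
```

Call:
move_arm(
  deltas=[
    [13,34,0,0,0,-0.7],
    [13,34,0,0,0,-0.7],
    [13,34,0,0,0,-0.7],
    [13,34,0,0,0,-0.7],
    [13,34,0,0,0,-0.7],
  ],
)

```text
t: 2.35
eef_pos: [0.4597, -0.1092, 0.4051]
ee_rot: [-3.141, 0.001, -2.922]
force: [1.3, -0.5, -0.2]
width: 0.0878
```

Call:
move_arm(
  deltas=[
    [13,34,0,0,0,-0.7],
    [13,34,0,0,0,-0.7],
    [13,34,0,0,0,-0.7],
    [13,34,0,0,0,-0.7],
    [13,34,0,0,0,-0.7],
  ],
)

```text
t: 2.77
eef_pos: [0.5248, 0.0609, 0.4051]
ee_rot: [3.141, 0.001, -2.983]
force: [0.6, -1.0, -0.4]
width: 0.0877
```

Call:
move_arm(
  deltas=[
    [10,34,0,0,0,-0.5],
    [10,34,0,0,0,-0.5],
    [10,34,0,0,0,-0.5],
    [10,30,0,0,0,-0.5],
    [5,15,0,0,0,-0.5],
  ],
)

```text
t: 3.18
eef_pos: [0.5703, 0.2093, 0.4043]
ee_rot: [3.141, 0.0, -3.025]
force: [0.3, 0.6, 0.3]
width: 0.0876
```

```bash
python3 - <<'E'
from h import *
np.set_printoptions(precision=4,suppress=True)
st=arm.get_state(); print(st['t'],st['eef_pos'],np.degrees(st['ee_rot']),st['q'])
im=save('wrist','w1.png'); K,T,c=cam('wrist',st); print(np.array(c['mount']).round(3).tolist())
Kt,Tt,_=cam('top');Ks,Ts,_=cam('side')
for t,n in (('board_tab','tab'),('rack','rack')):
    for f in ('spot_point','masks_of'):
        r=getattr(arm,f)(t,'wrist')
        for x in r[:2]:
            print(t,f,x['score'],x['xy'],atz(K,T,x['xy'],0.05 if t=='board_tab' else 0.034))
            if 'pixels' in x:
                m=x['pixels'].astype(np.uint8); cs=max(cv2.findContours(m,0,2)[0],key=cv2.contourArea)
                bx=cv2.boxPoints(cv2.minAreaRect(cs)); print([atz(K,T,p,0.05 if t=='board_tab' else 0.034)[:2].round(4).tolist() for p in bx], m.sum())
E
```

```text
3.1833 [0.5703 0.2093 0.4043] [ 179.9933    0.021  -173.3449] [ 0.6729  0.2488 -0.1444  0.0001 -1.1772 -2.1276]
[[0.0, 0.954, 0.3, 0.081], [1.0, -0.0, -0.001, 0.001], [-0.001, 0.3, -0.954, 0.02], [0.0, 0.0, 0.0, 1.0]]
board_tab spot_point 0.94 [334.3, 194.8] [0.5871 0.2293 0.05  ]
board_tab masks_of 0.78 [333.7, 195.5] [0.588  0.2288 0.05  ]
[[0.5649, 0.2051], [0.5602, 0.2453], [0.6123, 0.2531], [0.6172, 0.211]] 1598
rack spot_point 0.8 [332.8, 215.3] [0.6174 0.2323 0.034 ]
rack masks_of 0.61 [332.6, 224.7] [0.6295 0.2336 0.034 ]
[[0.6244, 0.176], [0.5955, 0.2848], [0.634, 0.2968], [0.6643, 0.1845]] 1216
```

View pics/w1.png

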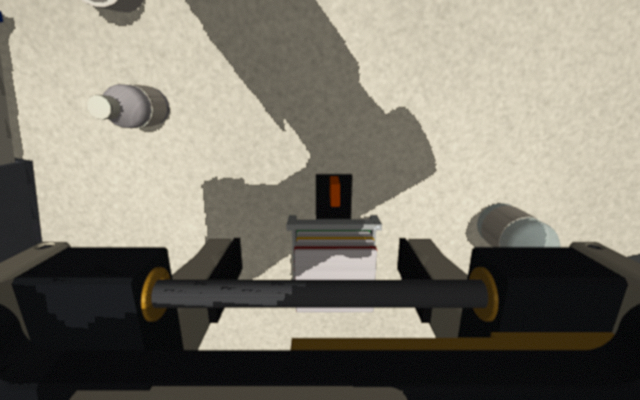

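The wrist view shows the orange tab at about (335,192) and the bar horizontal at row 220, so the tool yaw already matches the rack. I'll refine the position from colour.

```bash
python3 - <<'E'
from h import *
np.set_printoptions(precision=4,suppress=True)
def org(fn,k=0):
    im=cv2.imread('pics/'+fn); h=cv2.cvtColor(im,cv2.COLOR_BGR2HSV); m=cv2.inRange(h,(3,150,90),(18,255,255))
    n,l,s,c=cv2.connectedComponentsWithStats(m); return im,l,s,c
K,T,_=cam('wrist')
im,l,s,c=org('w1.png')
for i in range(1,len(s)):
    if s[i,4]>20: print('wrist',s[i],c[i])
# bar ends, board edges at rack yaw
for uv,z in (((289,222),.034),((381,222),.034),((318,175),.008),((351,175),.008)): print(uv,atz(K,T,uv,z))
for row in range(172,214,4): print(row,im[row,326:346,::-1][:,0].tolist())
for n,f in (('top','t0.png'),('side','s0.png')):
    K,T,_=cam(n); im,l,s,c=org(f)
    for i in range(1,len(s)):
        if s[i,4]>5: print(n,s[i],c[i],atz(K,T,c[i],.05),atz(K,T,c[i],.029))
E
```

```text
wrist [331 184   9  22 190] [334.9158 194.5947]
(289, 222) [0.6308 0.1769 0.034 ]
(381, 222) [0.6181 0.2871 0.034 ]
(318, 175) [0.5751 0.2056 0.008 ]
(351, 175) [0.5704 0.2461 0.008 ]
172 [101, 103, 106, 108, 105, 105, 108, 107, 102, 101, 99, 102, 104, 105, 103, 106, 106, 109, 109, 111]
176 [9, 7, 12, 22, 40, 57, 58, 57, 59, 57, 56, 46, 30, 14, 5, 5, 7, 8, 6, 12]
180 [10, 11, 14, 30, 58, 72, 78, 79, 80, 79, 81, 79, 64, 34, 11, 5, 10, 11, 10, 9]
184 [6, 8, 15, 32, 60, 81, 95, 97, 97, 97, 97, 99, 93, 78, 40, 14, 4, 8, 8, 7]
188 [9, 5, 15, 39, 71, 96, 110, 111, 111, 111, 112, 109, 111, 89, 50, 13, 4, 11, 8, 13]
192 [10, 7, 17, 40, 69, 94, 109, 111, 110, 112, 111, 112, 108, 90, 44, 12, 4, 6, 7, 13]
196 [6, 9, 12, 38, 67, 94, 109, 112, 111, 110, 110, 114, 109, 90, 48, 13, 8, 8, 12, 5]
200 [12, 6, 15, 26, 56, 91, 109, 111, 112, 109, 109, 111, 112, 92, 50, 13, 6, 8, 10, 10]
204 [2, 9, 10, 21, 51, 90, 108, 112, 112, 112, 110, 112, 109, 90, 46, 14, 8, 8, 6, 12]
208 [10, 12, 9, 10, 4, 9, 14, 7, 12, 14, 9, 9, 8, 11, 6, 10, 7, 4, 12, 7]
212 [5, 5, 12, 4, 8, 6, 6, 11, 8, 9, 8, 10, 8, 8, 11, 10, 6, 8, 14, 8]
top [ 24 137  13  11  55] [ 32.5273 143.2545] [0.7329 0.8673 0.05  ] [0.7379 0.8846 0.029 ]
top [  0 172   5   5  14] [  1.2143 173.3571] [0.6457 0.9567 0.05  ] [0.649  0.9758 0.029 ]
top [247 185   5   9  36] [248.8333 189.    ] [0.5869 0.2299 0.05  ] [0.5891 0.2346 0.029 ]
side [257 264  10   6  28] [261.5 266.5] [0.5864 0.2284 0.05  ] [0.5993 0.2142 0.029 ]
```

```bash
python3 - <<'E'
from h import *
np.set_printoptions(precision=3,suppress=True)
arm.grab_frame('top'); arm.grab_frame('side')
for t in 'flask amber cup clear_l metal_r jar cabinet'.split():
    o=[]
    for n in ('top','side'):
        K,T,_=cam(n)
        r=arm.spot_point(t.split('_')[0],n)
        if r: o+= [n,r[0]['xy'],round(r[0]['score'],2),atz(K,T,r[0]['xy'],.1 if t=='jar' else 0)[:2]]
    print(t,o)
K,T,_=cam('top')
for nm,uv,z in (('clear_cap',(8,262),.12),('flaskcap',(370,334),.095),('cup',(393,426),.045),('ambercap',(376,172),.085),('pl',(487,388),.086),('pr',(610,395),.086),('cabfl',(487,268),.1),('cabfr',(613,266),.1),('cabbl',(497,80),.1),('cabbr',(614,81),.1)):
    print(nm,atz(K,T,(uv[0]/2.2+160,uv[1]/2.2+60),z)[:2])
E
```

```text
flask ['top', [329.6, 211.9], 0.74, array([0.52 , 0.001]), 'side', [334.9, 231.8], 0.84, array([ 0.52 , -0.001])]
amber ['side', [273.9, 204.4], 0.58, array([ 0.725, -0.012])]
cup ['top', [342.1, 256.3], 0.78, array([ 0.389, -0.033]), 'side', [381.1, 239.5], 0.58, array([ 0.401, -0.036])]
clear_l ['side', [196.8, 343.6], 0.92, array([0.608, 0.442])]
metal_r ['top', [482.2, 202.7], 0.73, array([ 0.54 , -0.446]), 'side', [403.3, 146.4], 0.97, array([ 0.523, -0.454])]
jar ['top', [423.5, 153.9], 0.6, array([ 0.669, -0.256]), 'side', [333.6, 135.5], 0.69, array([ 0.675, -0.268])]
cabinet ['top', [403.6, 186.4], 0.7, array([ 0.592, -0.219]), 'side', [348.0, 179.5], 0.93, array([ 0.596, -0.214])]
clear_cap [0.61  0.445]
flaskcap [0.516 0.004]
cup [ 0.4   -0.023]
ambercap [ 0.721 -0.007]
pl [ 0.448 -0.138]
pr [ 0.437 -0.288]
cabfl [ 0.595 -0.141]
cabfr [ 0.594 -0.294]
cabbl [ 0.83  -0.159]
cabbr [ 0.825 -0.304]
```

Call:
move_arm(
  deltas=[
    [3,4,-25,0,0,0],
    [4,4,-25,0,0,0],
    [3,4,-25,0,0,0],
    [3,4,-25,0,0,0],
    [3,4,-25,0,0,0],
  ],
  claw=120,
  squeeze=40,
)

```text
t: 4.65
eef_pos: [0.5857, 0.2262, 0.2786]
ee_rot: [3.141, 0.0, -3.027]
force: [0.0, 0.0, 0.1]
width: 0.06
```

```bash
python3 - <<'E'
from h import *
np.set_printoptions(precision=4,suppress=True)
st=arm.get_state(); print(st['eef_pos'],st['width'])
im=save('wrist','w2.png'); K,T,c=cam('wrist',st)
m=cv2.inRange(cv2.cvtColor(im[:,:,::-1].copy(),cv2.COLOR_BGR2HSV),(3,150,60),(18,255,255))
n,l,s,cc=cv2.connectedComponentsWithStats(m)
for i in range(1,n):
    if s[i,4]>30: print(s[i],cc[i],atz(K,T,cc[i],.05))
r=arm.spot_point('board_tab','wrist'); print(r and (r[0],atz(K,T,r[0]['xy'],.05)))
E
```

```text
[0.5857 0.2262 0.2786] 0.05997653778141774
[316 190  15  50 702] [322.8148 215.312 ] [0.5819 0.2294 0.05  ]
({'xy': [323.6, 226.4], 'score': 0.62}, array([0.5903, 0.231 , 0.05  ]))
```

View pics/w2.png

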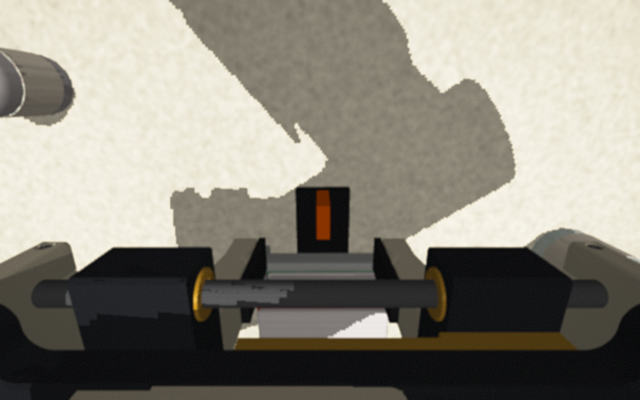

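The tab's top face spans rows 206–240, which puts its centre at about (0.588, 0.230). I'll correct by +1.5/+3.5 mm, go down and grip.

Call:
move_arm(
  deltas=[
    [1,2,-20,0,0,0],
    [0,2,-20,0,0,0],
    [0,0,-20,0,0,0],
    [0,0,-14,0,0,0],
    [0,0,-8,0,0,0],
  ],
)

```text
t: 5.17
eef_pos: [0.5865, 0.23, 0.1974]
ee_rot: [-3.141, -0.001, -3.027]
force: [-1.0, -0.9, 0.0]
width: 0.0463
```

Call:
move_arm(
  deltas=[
    [0,0,0,0,0,0],
    [0,0,0,0,0,0],
    [0,0,0,0,0,0],
    [0,0,0,0,0,0],
    [0,0,0,0,0,0],
  ],
  claw=255,
  squeeze=40,
)

```text
t: 5.58
eef_pos: [0.5869, 0.2302, 0.1988]
ee_rot: [3.141, 0.002, -3.027]
force: [0.7, 0.5, -0.3]
width: 0.0185
```

Call:
move_arm(
  deltas=[
    [0,0,0,0,0,0],
    [0,0,0,0,0,0],
    [0,0,0,0,0,0],
    [0,0,0,0,0,0],
    [0,0,0,0,0,0],
  ],
)

```text
t: 6.0
eef_pos: [0.5867, 0.23, 0.1984]
ee_rot: [3.141, 0.001, -3.027]
force: [-1.5, -1.5, 6.9]
width: 0.0096
```

Call:
move_arm(
  deltas=[
    [-2,-0.2,0,0,0,0],
    [-4,-0.5,0,0,0,0],
    [-5,-0.6,0,0,0,0],
    [-5,-0.6,0,0,0,0],
    [-5,-0.6,0,0,0,0],
  ],
)

```text
t: 6.42
eef_pos: [0.5673, 0.2286, 0.1984]
ee_rot: [3.14, 0.005, -3.026]
force: [10.6, 1.8, -4.0]
width: 0.0094
```

Call:
move_arm(
  deltas=[
    [-5,-0.6,0,0,0,0],
    [-5,-0.6,0,0,0,0],
    [-5,-0.6,0,0,0,0],
    [-5,-0.6,0,0,0,0],
    [-5,-0.6,0,0,0,0],
  ],
)

```text
t: 6.83
eef_pos: [0.5416, 0.2254, 0.1984]
ee_rot: [3.14, 0.003, -3.026]
force: [3.4, 0.6, 3.1]
width: 0.0098
```

Call:
move_arm(
  deltas=[
    [-5,-0.6,0,0,0,0],
    [-5,-0.6,0,0,0,0],
    [-5,-0.6,0,0,0,0],
    [-5,-0.6,0,0,0,0],
    [-5,-0.6,0,0,0,0],
  ],
)

```text
t: 7.25
eef_pos: [0.5157, 0.2219, 0.1984]
ee_rot: [3.141, 0.002, -3.026]
force: [1.3, 0.2, 4.3]
width: 0.0097
```

Call:
move_arm(
  deltas=[
    [-5,-0.6,0,0,0,0],
    [-5,-0.6,0,0,0,0],
    [-5,-0.6,0,0,0,0],
    [-4,-0.5,0,0,0,0],
    [0,0,0,0,0,0],
  ],
)

```text
t: 7.67
eef_pos: [0.496, 0.2195, 0.1984]
ee_rot: [3.141, 0.001, -3.026]
force: [0.1, 2.0, 8.0]
width: 0.0099
```

```bash
python3 - <<'E'
from h import *
st=arm.get_state(); print(st['t'],st['eef_pos'],st['force'],st['width'])
t=save('top','t3.png')[:,:,::-1];s=save('side','s3.png')[:,:,::-1]
cv2.imwrite('pics/c.png',np.vstack([cv2.resize(t[120:240,200:400],(800,480)[:2],)[:300],cv2.resize(s[200:300,170:370],(600,300),interpolation=cv2.INTER_CUBIC).copy() if 0 else cv2.copyMakeBorder(cv2.resize(s[200:300,170:370],(600,300)),0,0,0,200,0)]))
E
```

```text
7.6667 [0.49604965 0.2194673  0.1983726 ] [0.11014339 1.95848418 7.95185267] 0.009859625772729159
```

View pics/c.png

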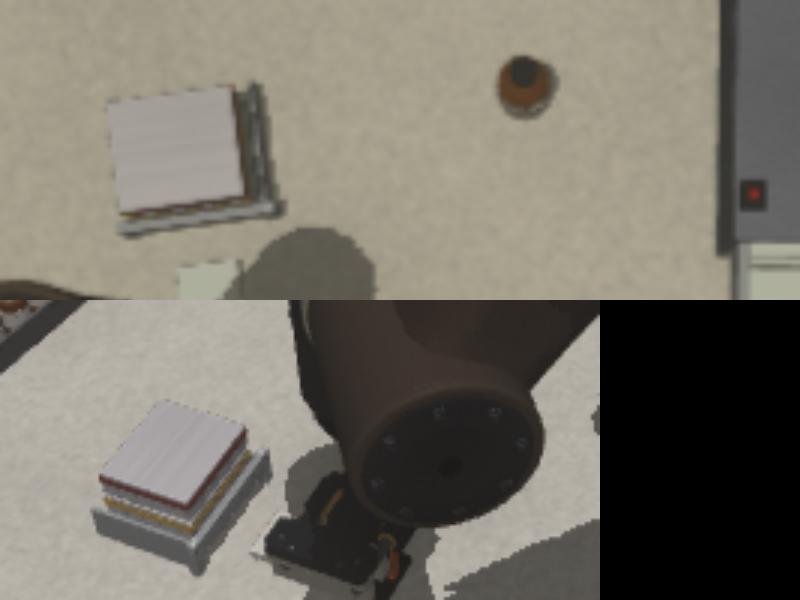

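The board is out and the tins still stand stacked and level behind the bar (top crop around (180,150)). I'll lift and carry it over the flask to the drawer, turning about -10.6°.

Call:
move_arm(
  deltas=[
    [0,0,15,0,0,0],
    [0,0,30,0,0,0],
    [0,0,35,0,0,0],
    [0,0,35,0,0,0],
    [0,0,35,0,0,0],
  ],
)

```text
t: 8.18
eef_pos: [0.495, 0.2184, 0.348]
ee_rot: [-3.14, -0.004, -3.027]
force: [1.0, 0.6, -2.3]
width: 0.0097
```

Call:
move_arm(
  deltas=[
    [0,-20,10,0,0,-1],
    [0,-33,0,0,0,-1],
    [0,-33,0,0,0,-1],
    [0,-33,0,0,0,-1],
    [0,-33,0,0,0,-1],
  ],
)

```text
t: 8.6
eef_pos: [0.4948, 0.0656, 0.3566]
ee_rot: [-3.141, -0.003, -3.115]
force: [0.3, -0.2, -1.5]
width: 0.01
```

Call:
move_arm(
  deltas=[
    [-4,-33,0,0,0,-1.2],
    [-4,-33,0,0,0,-1.2],
    [-4,-33,0,0,0,-1.2],
    [-4,-33,0,0,0,-1],
    [-4,-20,0,0,0,-1],
  ],
)

```text
t: 9.02
eef_pos: [0.4744, -0.087, 0.3564]
ee_rot: [-3.141, -0.004, 3.069]
force: [1.4, -0.6, -0.7]
width: 0.0096
```

```bash
python3 - <<'E'
from h import *
np.set_printoptions(precision=4,suppress=True)
st=arm.get_state(); print(st['t'],st['eef_pos'],np.degrees(st['ee_rot']),st['force'],st['width'])
save('wrist','w4.png'); K,T,c=cam('wrist',st)
for t,z in (('drawer_front',.064),('drawer_floor',.02),('drawer',.014),('board_rear',.154),('board',.15)):
    r=arm.spot_point(t,'wrist'); print(t,r and (r[0]['xy'],r[0]['score'],atz(K,T,r[0]['xy'],z)))
E
```

```text
9.0167 [ 0.4744 -0.087   0.3564] [-179.9925   -0.2232  175.8514] [ 1.3892 -0.5973 -0.7142] 0.009606309369224485
drawer_front ([171.7, 161.4], 0.77, array([ 0.4335, -0.2135,  0.064 ]))
drawer_floor ([200.3, 231.2], 0.98, array([ 0.5186, -0.2201,  0.02  ]))
drawer ([195.4, 167.4], 0.92, array([ 0.4489, -0.2145,  0.014 ]))
board_rear []
board ([322.0, 303.3], 0.73, array([ 0.5273, -0.0878,  0.15  ]))
```

View pics/w4.png

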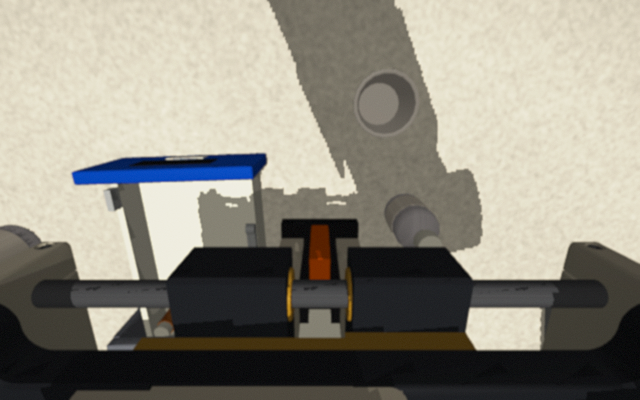

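```bash
python3 - <<'E'
from h import *
np.set_printoptions(precision=4,suppress=True)
K,T,c=cam('wrist')
im=cv2.imread('pics/w4.png'); m=cv2.inRange(cv2.cvtColor(im,cv2.COLOR_BGR2HSV),(105,150,50),(130,255,255))
cols=np.arange(82,262,4); pts=[]
for u in cols:
    v=np.where(m[140:200,u])[0]
    if len(v): pts.append(atz(K,T,(u,140+v.max()+.5),.086)[:2])
pts=np.array(pts); p=np.polyfit(pts[:,1],pts[:,0],1); print('back edge x=%.4f*y+%.4f'%tuple(p),'yaw',-np.degrees(np.arctan(p[0])),'x at y=-.214',np.polyval(p,-.214), np.abs(np.polyval(p,pts[:,1])-pts[:,0]).max())
ys,xs=np.where(m[140:200]); print(xs.min(),xs.max())
for u in (xs.min(),xs.max()):
    v=np.where(m[140:200,u])[0].mean()+140; print(u,v,atz(K,T,(u,v),.086))
# board's front corners (row 220) held at z ~.158+.008
for uv in ((282,221),(357,221)): print(atz(K,T,uv,.158+.008))
E
```

```text
back edge x=0.0282*y+0.4543 yaw -1.6158496545216219 x at y=-.214 0.44827926007443614 0.005325765912584102
73 265
73 175.0 [ 0.4384 -0.2839  0.086 ]
265 160.0 [ 0.437  -0.1247  0.086 ]
[ 0.4603 -0.1041  0.166 ]
[ 0.4634 -0.0601  0.166 ]
```

Call:
move_arm(
  deltas=[
    [0,-25,0,0,0,0],
    [0,-30,0,0,0,0],
    [0,-30,0,0,0,0],
    [0,-26,0,0,0,0],
    [0,-20,-10,0,0,0],
  ],
)

```text
t: 9.73
eef_pos: [0.4773, -0.2165, 0.3489]
ee_rot: [-3.141, 0.002, 3.073]
force: [0.9, -0.2, -1.2]
width: 0.0093
```

```bash
python3 - <<'E'
from h import *
np.set_printoptions(precision=4,suppress=True)
st=arm.get_state(); print(st['t'],st['eef_pos'],np.degrees(st['ee_rot']),st['force'],st['width'])
im=save('wrist','w5.png')[:,:,::-1].copy(); K,T,c=cam('wrist',st)
for t,z in (('drawer_front',.064),('drawer_floor',.02),('drawer',.014)):
    r=arm.spot_point(t,'wrist'); print(t,r and (r[0]['xy'],r[0]['score'],atz(K,T,r[0]['xy'],z)))
m=cv2.inRange(cv2.cvtColor(im,cv2.COLOR_BGR2HSV),(105,150,50),(130,255,255))
n,l,s,cc=cv2.connectedComponentsWithStats(m); i=1+s[1:,4].argmax(); m=(l==i); print(s[i])
x0,w=s[i,0],s[i,2]; pts=np.array([atz(K,T,(u,np.where(m[:,u])[0].max()+.5),.086)[:2] for u in range(x0+6,x0+w-6,4)])
p=np.polyfit(pts[:,1],pts[:,0],1); print('yaw',-np.degrees(np.arctan(p[0])),'back x mid',np.polyval(p,-.214),np.abs(np.polyval(p,pts[:,1])-pts[:,0]).max())
for u in (x0,x0+w-1): print(atz(K,T,(u,np.where(m[:,u])[0].mean()),.086))
E
```

```text
9.7333 [ 0.4773 -0.2165  0.3489] [-179.973     0.1281  176.0831] [ 0.867  -0.1562 -1.2337] 0.009334806224521099
drawer_front ([317.1, 152.8], 0.57, array([ 0.4386, -0.2147,  0.064 ]))
drawer_floor ([318.5, 217.4], 0.67, array([ 0.514 , -0.2188,  0.02  ]))
drawer ([321.9, 152.6], 0.55, array([ 0.4467, -0.2107,  0.014 ]))
[ 225  141  188   28 3706]
yaw -2.4101139068390363 back x mid 0.44583464677669904 0.0006675336247740082
[ 0.4358 -0.2869  0.086 ]
[ 0.443  -0.1404  0.086 ]
```

View pics/w5.png

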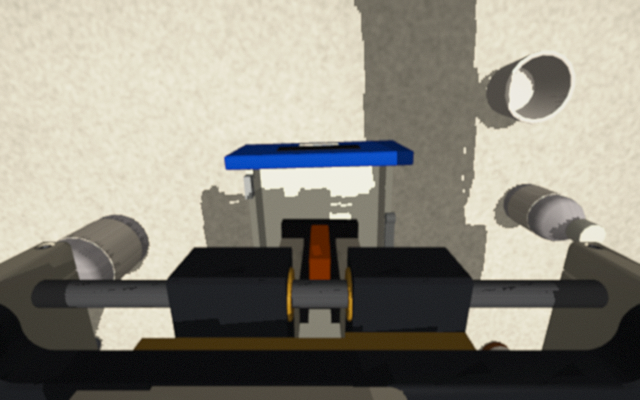

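The board is centred over the compartment: its front edge is at row 220, and the back of the panel is near row 166, at x≈0.447. I'll lower it now.

Call:
move_arm(
  deltas=[
    [-2,0,-25,0,0,0.5],
    [-2,0,-30,0,0,0.5],
    [0,0,-30,0,0,0],
    [0,0,-20,0,0,0],
    [0,0,-12,0,0,0],
  ],
)

```text
t: 10.35
eef_pos: [0.4721, -0.2142, 0.2286]
ee_rot: [3.141, -0.003, 3.091]
force: [-0.1, 0.9, -0.0]
width: 0.0098
```

Call:
move_arm(
  deltas=[
    [0,0,-4,0,0,0],
    [0,0,-3,0,0,0],
    [0,0,-2,0,0,0],
    [0,0,-1,0,0,0],
    [0,0,0,0,0,0],
  ],
)

```text
t: 10.77
eef_pos: [0.473, -0.2156, 0.2214]
ee_rot: [-3.142, 0.001, 3.089]
force: [-0.3, 0.4, -0.9]
width: 0.0101
```

Call:
move_arm(
  deltas=[
    [0,0,-1,0,0,0],
    [0,0,-1,0,0,0],
    [0,0,0,0,0,0],
    [0,0,0,0,0,0],
    [0,0,0,0,0,0],
  ],
)

```text
t: 11.18
eef_pos: [0.4726, -0.2159, 0.2188]
ee_rot: [-3.142, 0.0, 3.089]
force: [-0.3, 0.0, -0.6]
width: 0.0101
```

```bash
python3 - <<'E'
from station import arm
print(arm.get_state()['force'],arm.get_state()['eef_pos'])
E
```

```text
[-0.27070935  0.01909356 -0.58209422] [ 0.47255624 -0.21585933  0.21877774]
```

Call:
move_arm(
  deltas=[
    [0,0,-1,0,0,0],
    [0,0,-0.5,0,0,0],
    [0,0,0,0,0,0],
    [0,0,0,0,0,0],
    [0,0,0,0,0,0],
  ],
)

```text
t: 11.6
eef_pos: [0.4731, -0.2158, 0.2183]
ee_rot: [-3.141, 0.002, 3.089]
force: [-2.2, 1.8, 11.3]
width: 0.0097
```

Contact at 0.218 (11 N). I'll release with a limited opening.

Call:
move_arm(
  deltas=[
    [0,0,0,0,0,0],
    [0,0,0,0,0,0],
    [0,0,0,0,0,0],
    [0,0,0,0,0,0],
    [0,0,0,0,0,0],
  ],
  claw=150,
)

```text
t: 12.02
eef_pos: [0.4725, -0.2158, 0.217]
ee_rot: [3.142, -0.0, 3.089]
force: [0.1, -0.2, -0.4]
width: 0.0344
```

Call:
move_arm(
  deltas=[
    [0,0,10,0,0,0],
    [0,0,25,0,0,0],
    [0,0,35,0,0,0],
    [0,0,35,0,0,0],
    [0,0,35,0,0,0],
  ],
)

```text
t: 12.43
eef_pos: [0.4721, -0.2158, 0.3594]
ee_rot: [-3.141, -0.0, 3.089]
force: [0.8, 0.3, -0.1]
width: 0.0361
```

```bash
python3 - <<'E'
from h import *
np.set_printoptions(precision=4,suppress=True)
st=arm.get_state(); print(st['t'],st['eef_pos'],st['force'],st['width'])
im=save('wrist','w6.png')[:,:,::-1].copy(); K,T,c=cam('wrist',st)
for t,z in (('drawer_front',.064),('drawer_floor',.02),('board',.02),('board_tab',.07)):
    r=arm.spot_point(t,'wrist'); print(t,r and (r[0]['xy'],r[0]['score'],atz(K,T,r[0]['xy'],z)))
E
```

```text
12.4333 [ 0.4721 -0.2158  0.3594] [ 0.7532  0.2781 -0.0607] 0.03605160584687896
drawer_front ([316.3, 151.7], 0.86, array([ 0.4333, -0.2153,  0.064 ]))
drawer_floor ([503.3, 97.3], 0.62, array([ 0.3967, -0.0312,  0.02  ]))
board ([320.7, 221.9], 0.9, array([ 0.5174, -0.2155,  0.02  ]))
board_tab ([318.6, 200.4], 0.79, array([ 0.4766, -0.2156,  0.07  ]))
```

View pics/w6.png

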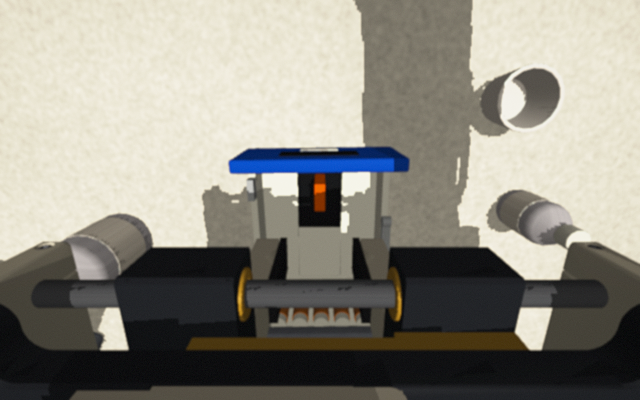

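The board lies flat in the front compartment: board centre at about (0.517,-0.216), tab at (320,193), well inside the walls. Next I'll close the fingers and go round to the robot side of the panel.

Call:
move_arm(
  deltas=[
    [-15,0,0,0,0,0],
    [-17,0,0,0,0,0],
    [-17,0,0,0,0,0],
    [-17,0,0,0,0,0],
    [-16,1,0,0,0,0],
  ],
  claw=255,
  squeeze=10,
)

```text
t: 13.1
eef_pos: [0.3892, -0.2147, 0.3559]
ee_rot: [3.141, -0.003, 3.089]
force: [-0.6, -0.6, 1.3]
width: 0.0084
```

Call:
move_arm(
  deltas=[
    [0,0,-25,0,0,0],
    [0,0,-30,0,0,0],
    [0,0,-30,0,0,0],
    [0,0,-25,0,0,0],
    [0,0,-14,0,0,0],
  ],
)

```text
t: 13.52
eef_pos: [0.3888, -0.2145, 0.2298]
ee_rot: [3.141, -0.006, 3.088]
force: [0.6, 0.5, -0.0]
width: 0.0001
```

Call:
move_arm(
  deltas=[
    [6,-0.3,0,0,0,0],
    [6,-0.3,0,0,0,0],
    [4,-0.2,0,0,0,0],
    [3,-0.2,0,0,0,0],
    [3,-0.2,0,0,0,0],
  ],
)

```text
t: 13.93
eef_pos: [0.4135, -0.216, 0.2341]
ee_rot: [-3.142, 0.002, 3.089]
force: [-0.4, 0.2, -0.3]
width: 0.0006
```

Call:
move_arm(
  deltas=[
    [3,-0.2,0,0,0,0],
    [3,-0.2,0,0,0,0],
    [3,-0.2,0,0,0,0],
    [3,-0.2,0,0,0,0],
    [3,-0.2,0,0,0,0],
  ],
)

```text
t: 14.35
eef_pos: [0.427, -0.217, 0.2331]
ee_rot: [3.141, -0.002, 3.089]
force: [-4.1, 0.6, 3.3]
width: 0.0006
```

Call:
move_arm(
  deltas=[
    [4,-0.2,0,0,0,0],
    [5,-0.3,0,0,0,0],
    [5,-0.3,0,0,0,0],
    [5,-0.3,0,0,0,0],
    [5,-0.3,0,0,0,0],
  ],
)

```text
t: 14.77
eef_pos: [0.451, -0.2182, 0.2328]
ee_rot: [3.141, -0.002, 3.088]
force: [-5.2, 3.0, 2.7]
width: 0.0008
```

Call:
move_arm(
  deltas=[
    [5,-0.3,0,0,0,0],
    [5,-0.3,0,0,0,0],
    [5,-0.3,0,0,0,0],
    [5,-0.3,0,0,0,0],
    [5,-0.3,0,0,0,0],
  ],
)

```text
t: 15.18
eef_pos: [0.4759, -0.2196, 0.2326]
ee_rot: [3.141, -0.003, 3.088]
force: [-4.4, 3.0, 1.8]
width: 0.0008
```

Call:
move_arm(
  deltas=[
    [5,-0.3,0,0,0,0],
    [5,-0.3,0,0,0,0],
    [5,-0.3,0,0,0,0],
    [5,-0.3,0,0,0,0],
    [5,-0.3,0,0,0,0],
  ],
)

```text
t: 15.6
eef_pos: [0.5008, -0.221, 0.2324]
ee_rot: [3.141, -0.003, 3.088]
force: [-3.9, 4.0, 2.1]
width: 0.0008
```

Call:
move_arm(
  deltas=[
    [5,-0.3,0,0,0,0],
    [4,-0.2,0,0,0,0],
    [3,-0.2,0,0,0,0],
    [3,-0.2,0,0,0,0],
    [3,-0.2,0,0,0,0],
  ],
)

```text
t: 16.02
eef_pos: [0.5189, -0.2221, 0.2323]
ee_rot: [3.141, -0.003, 3.088]
force: [-4.2, 2.5, 1.2]
width: 0.0002
```

```bash
python3 - <<'E'
from h import *
st=arm.get_state(); print(st['t'],st['eef_pos'],st['force'])
t=save('top','t7.png')[:,:,::-1];s=save('side','s7.png')[:,:,::-1]
cv2.imwrite('pics/d.png',np.hstack([cv2.resize(t[90:250,370:460],None,fx=3.5,fy=3.5),cv2.resize(s[100:260,270:400],None,fx=3.5,fy=3.5)]))
E
```

```text
16.0167 [ 0.51885471 -0.22210565  0.23234565] [-4.19602167  2.50912606  1.17834241]
```

View pics/d.png

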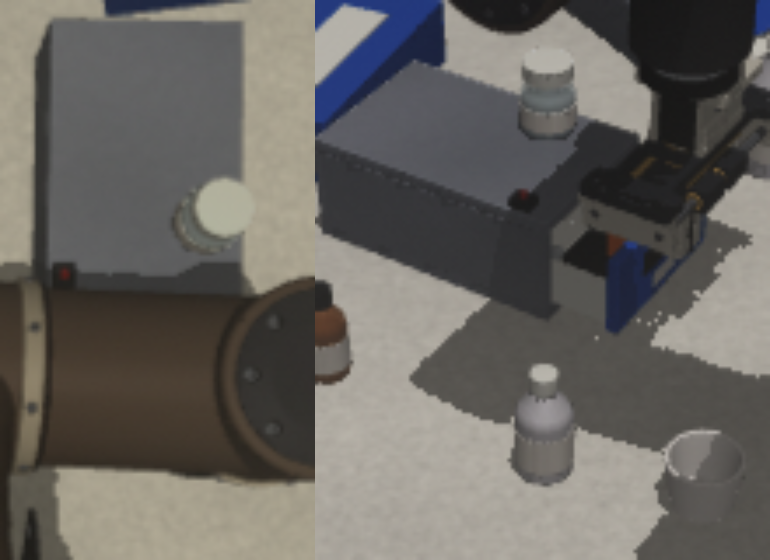

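The drawer is pushed about 93 mm in, and the force is steady at about 4 N. The gripper body will pass over the pin housing, so I'll back off slightly, raise 8 mm for clearance and go on slowly.

Call:
move_arm(
  deltas=[
    [-4,0,0,0,0,0],
    [0,0,4,0,0,0],
    [0,0,4,0,0,0],
    [3,0,0,0,0,0],
    [2,0,0,0,0,0],
  ],
)

```text
t: 16.53
eef_pos: [0.5207, -0.2226, 0.2419]
ee_rot: [-3.141, 0.0, 3.089]
force: [-3.2, -0.0, 2.4]
width: 0.0003
```

Call:
move_arm(
  deltas=[
    [2,0,0,0,0,0],
    [2,-0.1,0,0,0,0],
    [2,-0.1,0,0,0,0],
    [2,-0.1,0,0,0,0],
    [2,-0.1,0,0,0,0],
  ],
)

```text
t: 16.95
eef_pos: [0.5306, -0.2229, 0.241]
ee_rot: [3.142, -0.001, 3.089]
force: [-4.1, -0.3, 3.5]
width: 0.0007
```

Call:
move_arm(
  deltas=[
    [2,-0.1,0,0,0,0],
    [2,-0.1,0,0,0,0],
    [1,0,0,0,0,0],
    [1,0,0,0,0,0],
    [1,0,0,0,0,0],
  ],
)

```text
t: 17.37
eef_pos: [0.5376, -0.2231, 0.241]
ee_rot: [-3.142, -0.0, 3.089]
force: [-3.7, -1.0, 0.3]
width: 0.0005
```

Call:
move_arm(
  deltas=[
    [1.2,-0.06,0,0,0,0],
    [1.2,-0.06,0,0,0,0],
    [1.2,-0.06,0,0,0,0],
    [1.2,-0.06,0,0,0,0],
    [1.2,-0.06,0,0,0,0],
  ],
)

```text
t: 17.78
eef_pos: [0.5436, -0.2234, 0.241]
ee_rot: [3.142, -0.0, 3.089]
force: [-4.3, -1.4, 1.0]
width: 0.0003
```

Call:
move_arm(
  deltas=[
    [1,-0.05,0,0,0,0],
    [1,-0.05,0,0,0,0],
    [1,-0.05,0,0,0,0],
    [1,-0.05,0,0,0,0],
    [1,-0.05,0,0,0,0],
  ],
)

```text
t: 18.2
eef_pos: [0.5465, -0.2236, 0.2409]
ee_rot: [3.141, -0.006, 3.089]
force: [-15.3, 0.9, 12.2]
width: 0.0006
```

Call:
move_arm(
  deltas=[
    [0.5,0,0,0,0,0],
    [0.5,0,0,0,0,0],
    [0.5,0,0,0,0,0],
    [0,0,0,0,0,0],
    [0,0,0,0,0,0],
  ],
)

```text
t: 18.62
eef_pos: [0.5491, -0.2237, 0.241]
ee_rot: [3.141, -0.002, 3.089]
force: [-8.2, -1.0, 3.4]
width: 0.0003
```

Call:
move_arm(
  deltas=[
    [0.8,0,0,0,0,0],
    [0.8,0,0,0,0,0],
    [0.8,0,0,0,0,0],
    [0.8,0,0,0,0,0],
    [0.8,0,0,0,0,0],
  ],
)

```text
t: 19.03
eef_pos: [0.5542, -0.2237, 0.2411]
ee_rot: [-3.141, 0.0, 3.089]
force: [-3.7, -1.8, -1.8]
width: 0.0003
```

Call:
move_arm(
  deltas=[
    [0.8,-0.04,0,0,0,0],
    [0.8,-0.04,0,0,0,0],
    [0.8,-0.04,0,0,0,0],
    [0.8,-0.04,0,0,0,0],
    [0.8,-0.04,0,0,0,0],
  ],
)

```text
t: 19.45
eef_pos: [0.5586, -0.2237, 0.2414]
ee_rot: [3.142, 0.001, 3.089]
force: [-0.5, -0.6, -0.4]
width: 0.0006
```

The force rose to 15 N, then fell to zero, so the drawer looks to have jumped over its catch. I'll back off, raise and look.

Call:
move_arm(
  deltas=[
    [-5,0,0,0,0,0],
    [-15,0,0,0,0,0],
    [-20,0,0,0,0,0],
    [-10,0,20,0,0,0],
    [0,0,35,0,0,0],
  ],
)

```text
t: 19.87
eef_pos: [0.5047, -0.2234, 0.2934]
ee_rot: [3.14, -0.007, 3.088]
force: [0.7, 0.8, -0.2]
width: 0.0006
```

Call:
move_arm(
  deltas=[
    [-10,0,35,0,0,0],
    [-10,0,35,0,0,0],
    [-10,0,35,0,0,0],
    [0,0,20,0,0,0],
    [0,0,0,0,0,0],
  ],
)

```text
t: 20.28
eef_pos: [0.4784, -0.2241, 0.4273]
ee_rot: [-3.14, 0.011, 3.09]
force: [0.9, -0.5, 0.3]
width: 0.0004
```

```bash
python3 - <<'E'
from h import *
np.set_printoptions(precision=4,suppress=True)
st=arm.get_state(); print(st['t'],st['eef_pos'],st['force'])
s=save('side','s8.png')[:,:,::-1]; im=save('wrist','w8.png')[:,:,::-1].copy(); K,T,c=cam('wrist',st)
m=cv2.inRange(cv2.cvtColor(im,cv2.COLOR_BGR2HSV),(105,150,50),(130,255,255))
n,l,ss,cc=cv2.connectedComponentsWithStats(m); i=1+ss[1:,4].argmax(); m=(l==i); x0,w=ss[i,0],ss[i,2]; print(ss[i])
pts=np.array([atz(K,T,(u,np.where(m[:,u])[0].max()+.5),.086)[:2] for u in range(x0+6,x0+w-6,4)]); p=np.polyfit(pts[:,1],pts[:,0],1)
print('panel back x',np.polyval(p,-.222),'yaw',-np.degrees(np.arctan(p[0])))
s0=cv2.imread('pics/s0.png'); s7=cv2.imread('pics/s7.png')
f=lambda a:cv2.resize(a[120:200,300:400],(400,320),interpolation=cv2.INTER_CUBIC)
cv2.imwrite('pics/e.png',np.vstack([np.hstack([f(s0),f(s)]),cv2.copyMakeBorder(cv2.resize(im,(400,250)),0,0,0,400,0)]))
for a in (s0,s7,s):
    h=cv2.cvtColor(a,cv2.COLOR_BGR2HSV)[140:165,315:345]; mm=(((h[...,0]<8)|(h[...,0]>172))&(h[...,1]>120)&(h[...,2]>60)); y,x=np.where(mm); print(len(y), y.mean()+140 if len(y) else 0, x.mean()+315 if len(x) else 0)
E
```

```text
20.2833 [ 0.4784 -0.2241  0.4273] [ 0.8943 -0.4678  0.3495]
[340 234  46  13 420]
panel back x 0.5427725066202554 yaw -19.303364039456387
4 155.0 329.25
1 155.0 329.0
0 0 0
```

View pics/e.png

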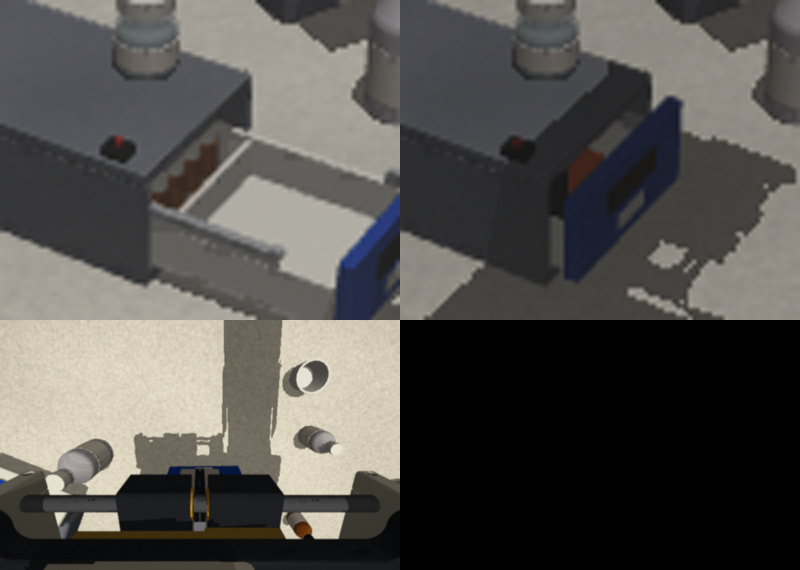

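The panel now stands about 12 mm in front of the cabinet and the pin looks lower, but it's in the arm's shadow. I'll move the arm clear to check it.

Call:
move_arm(
  deltas=[
    [0,35,0,0,0,0],
    [0,40,0,0,0,0],
    [0,40,0,0,0,0],
    [0,40,0,0,0,0],
    [0,40,0,0,0,0],
  ],
)

```text
t: 20.8
eef_pos: [0.4775, -0.0272, 0.4198]
ee_rot: [-3.141, -0.002, 3.088]
force: [1.7, 0.9, 0.5]
width: 0.0004
```

Call:
move_arm(
  deltas=[
    [0,40,0,0,0,0],
    [0,40,0,0,0,0],
    [0,40,0,0,0,0],
    [0,20,0,0,0,0],
    [0,0,0,0,0,0],
  ],
)

```text
t: 21.22
eef_pos: [0.478, 0.1148, 0.4196]
ee_rot: [-3.141, -0.001, 3.092]
force: [-0.2, -0.3, 0.6]
width: 0.0002
```

```bash
python3 - <<'E'
from h import *
np.set_printoptions(precision=4,suppress=True)
st=arm.get_state(); print(st['t'],st['eef_pos'],st['force'])
s=save('side','s9.png')[:,:,::-1]; t=save('top','t9.png')[:,:,::-1]
K,T,_=cam('top')
for th,z in (('drawer_front',.064),('board_tab',.07)):
    for n in ('top','side'):
        K,T,_=cam(n); r=arm.spot_point(th,n); print(th,n,r and (r[0]['xy'],r[0]['score'],atz(K,T,r[0]['xy'],z)))
s0=cv2.imread('pics/s0.png')
f=lambda a:cv2.resize(a[135:175,310:360],(400,320),interpolation=cv2.INTER_NEAREST)
g=cv2.resize(t[150:230,370:470],(400,280)); k=cv2.resize(s[120:200,300:400],(400,280))
cv2.imwrite('pics/f.png',np.vstack([np.hstack([f(s0),f(s)]),np.hstack([g,k])]))
E
```

```text
21.2167 [0.478  0.1148 0.4196] [-0.1743 -0.3291  0.5538]
drawer_front top ([406.9, 190.9], 0.58, array([ 0.5723, -0.2153,  0.064 ]))
drawer_front side ([358.4, 163.4], 0.9, array([ 0.5679, -0.2233,  0.064 ]))
board_tab top ([242.6, 158.6], 0.65, array([0.6712, 0.2431, 0.07  ]))
board_tab side []
```

View pics/f.png

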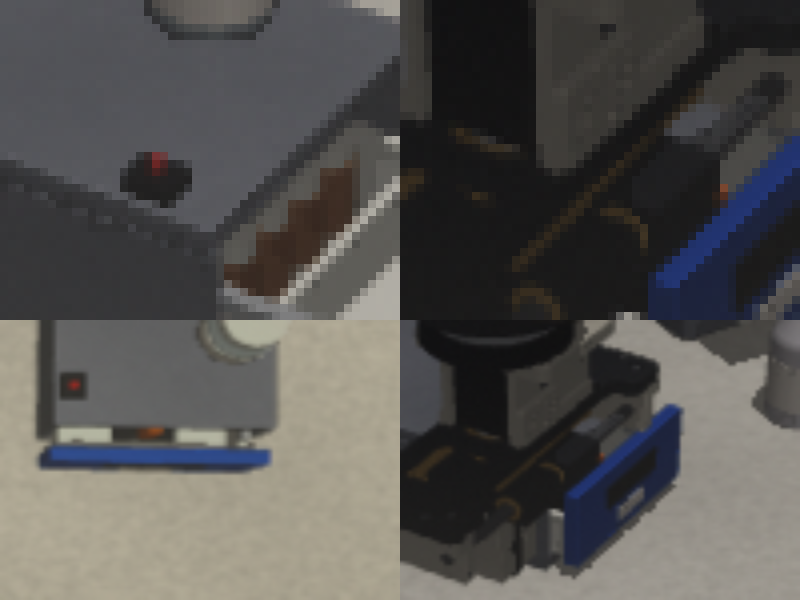

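The top view shows the panel at about 12 mm from the cabinet, with the board's tab just behind it. The arm blocks the side view of the pin, so I'll go back to the start side, where it is visible.

Call:
move_arm(
  deltas=[
    [0,-35,0,0,0,0],
    [0,-38,0,0,0,0],
    [-3,-38,0,0,0,0],
    [-8,-38,0,0,0,0],
    [-8,-38,0,0,0,0],
  ],
)

```text
t: 21.93
eef_pos: [0.4582, -0.0782, 0.4212]
ee_rot: [3.142, 0.0, 3.088]
force: [1.3, 0.0, -0.3]
width: 0.0004
```

Call:
move_arm(
  deltas=[
    [-8,-38,0,0,0,0],
    [-8,-38,0,0,0,0],
    [-8,-38,0,0,0,0],
    [-10,-38,0,0,0,0],
    [-10,-38,0,0,0,0],
  ],
)

```text
t: 22.35
eef_pos: [0.4135, -0.2683, 0.4214]
ee_rot: [-3.141, 0.001, 3.087]
force: [1.5, -0.1, 0.2]
width: 0.0004
```

Call:
move_arm(
  deltas=[
    [-10,-38,0,0,0,0],
    [-10,-38,0,0,0,0],
    [-10,-38,0,0,0,0],
    [-12,-38,0,0,0,0],
    [-12,-38,0,0,0,0],
  ],
)

```text
t: 22.77
eef_pos: [0.3591, -0.4583, 0.4211]
ee_rot: [-3.142, 0.0, 3.087]
force: [1.8, -0.3, 0.1]
width: 0.0006
```

Call:
move_arm(
  deltas=[
    [-12,-35,0,0,0,0],
    [-12,-35,0,0,0,0],
    [-12,-25,0,0,0,0],
    [0,-20,0,0,0,0],
    [0,0,0,0,0,0],
  ],
)

```text
t: 23.18
eef_pos: [0.3228, -0.5746, 0.4198]
ee_rot: [3.141, -0.001, 3.084]
force: [0.5, 0.4, -0.0]
width: -0.0001
```

```bash
python3 - <<'E'
from h import *
np.set_printoptions(precision=4,suppress=True)
st=arm.get_state(); print(st['t'],st['eef_pos'],st['force'])
s=save('side','s10.png')[:,:,::-1]; t=save('top','t10.png')[:,:,::-1]
s0=cv2.imread('pics/s0.png')
f=lambda a:cv2.resize(a[145:165,318:343],(400,320),interpolation=cv2.INTER_NEAREST)
g=cv2.resize(t[120:240,200:400],(400,240)); k=cv2.resize(s[130:190,300:400],(400,240))
cv2.imwrite('pics/g.png',np.vstack([np.hstack([f(s0),f(s)]),np.hstack([g,k])]))
for a in (s0,s): print((a[150:162,325:333,2].astype(int)-a[150:162,325:333,1]))
def pos(th,z,n):
    K,T,_=cam(n); r=arm.spot_point(th,n); return r and atz(K,T,r[0]['xy'],z)[:2]
for th,z in (('flask',0),('amber',0),('cup',0),('clear',0),('metal',0),('jar',.1),('tin',0)): print(th,pos(th,z,'top'),pos(th,z,'side'))
E
```

```text
23.1833 [ 0.3228 -0.5746  0.4198] [ 0.5328  0.3752 -0.0042]
[[-1 -1 -1  0 -1 -1  0 -1]
 [ 0 -1 -1 -1 -1  1  0  0]
 [-1 -1 -1 -1 -1  0  0  0]
 [-1  0 -1  0  0 -1  0 -1]
 [ 0  0 -1 14 64 43  0 -1]
 [ 0 -1  1 13 68 37  1  0]
 [ 0  0  1 10 34 18  1  1]
 [ 0  1  1  2  4  2  1  1]
 [ 0  1  1  1  1  1  1  0]
 [-1  0  1  1  1  0  0  0]
 [ 0 -1 -1 -1  0  0  0 -1]
 [ 1 -1  0 -1  0  0 -2  0]]
[[ 0  0  0 -1  0 -1 -1 -1]
 [-1 -1 -1 -1 -1  0  0 -1]
 [ 0 -1 -1  0 -1  0  0  0]
 [-1 -1  0 -1  0  0  0  0]
 [-1 -1  0  3 39 21  0 -1]
 [-1  0  1 36 75 46  1  1]
 [ 0  0  0 13 36 19  1  0]
 [ 0  1  1  2  4  2  1  0]
 [ 0  0  1  1  1  1  1  1]
 [ 0  0  1  0  1  0  0  0]
 [ 0 -1 -1 -1  0  0  0 -1]
 [ 0 -1 -1  0  0  0 -1 -1]]
flask [ 0.523  -0.0043] [0.5222 0.007 ]
amber [ 0.7261 -0.0005] [ 0.6626 -0.2508]
cup [ 0.3981 -0.0291] [ 0.3959 -0.0199]
clear [0.6148 0.4597] [ 0.6607 -0.2419]
metal [ 0.5324 -0.4408] [ 0.5316 -0.4486]
jar [ 0.6631 -0.255 ] [0.3639 0.067 ]
tin [0.6817 0.2518] [0.6972 0.2227]
```

View pics/g.png

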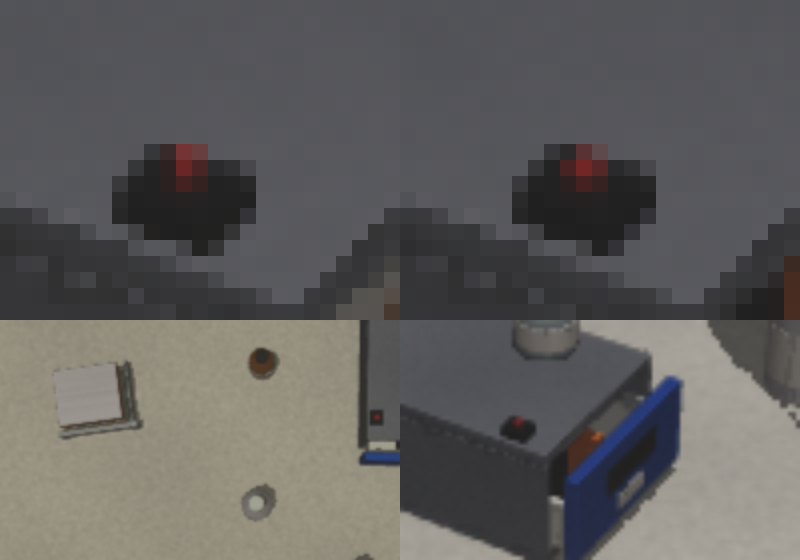

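The pin's top in the side view has dropped about half a pixel or more (roughly 2 mm, as expected for seated). The tins are stacked and the bystanders are unmoved. Since half a pixel is thin evidence, I'll confirm with a gentle touch that the drawer sits on its hard stop.

Call:
move_arm(
  deltas=[
    [17,34,0,0,0,0],
    [18,36,0,0,0,0],
    [18,36,0,0,0,0],
    [18,36,0,0,0,0],
    [18,36,0,0,0,0],
  ],
)

```text
t: 24.4
eef_pos: [0.4144, -0.3913, 0.4212]
ee_rot: [-3.141, 0.0, 3.088]
force: [1.7, -0.7, 0.5]
width: 0.0009
```

Call:
move_arm(
  deltas=[
    [18,36,0,0,0,0],
    [18,36,0,0,0,0],
    [18,36,0,0,0,0],
    [18,36,0,0,0,0],
    [17,30,0,0,0,0],
  ],
)

```text
t: 24.82
eef_pos: [0.5035, -0.2165, 0.4216]
ee_rot: [3.141, 0.001, 3.089]
force: [-0.0, -0.1, -0.2]
width: 0.0005
```

Call:
move_arm(
  deltas=[
    [0,0,-36,0,0,0],
    [0,0,-38,0,0,0],
    [0,0,-38,0,0,0],
    [0,0,-38,0,0,0],
    [0,0,-28,0,0,0],
  ],
)

```text
t: 25.23
eef_pos: [0.5022, -0.2185, 0.2405]
ee_rot: [3.141, -0.002, 3.089]
force: [-1.1, 0.2, -0.9]
width: 0.0004
```

Call:
move_arm(
  deltas=[
    [10,0,0,0,0,0],
    [12,0,0,0,0,0],
    [12,0,0,0,0,0],
    [10,0,0,0,0,0],
    [6,0,0,0,0,0],
  ],
)

```text
t: 25.65
eef_pos: [0.5558, -0.2189, 0.2453]
ee_rot: [-3.141, 0.004, 3.089]
force: [0.5, -0.2, -0.1]
width: 0.0006
```

Call:
move_arm(
  deltas=[
    [2,0,0,0,0,0],
    [1,0,0,0,0,0],
    [1,0,0,0,0,0],
    [1,0,0,0,0,0],
    [0,0,0,0,0,0],
  ],
)

```text
t: 26.07
eef_pos: [0.5579, -0.2189, 0.2434]
ee_rot: [-3.142, 0.0, 3.089]
force: [-0.3, -0.3, 0.2]
width: 0.0006
```

Call:
move_arm(
  deltas=[
    [0.7,0,0,0,0,0],
    [0.7,0,0,0,0,0],
    [0.7,0,0,0,0,0],
    [0,0,0,0,0,0],
    [0,0,0,0,0,0],
  ],
)

```text
t: 26.48
eef_pos: [0.5602, -0.2188, 0.2431]
ee_rot: [3.142, -0.0, 3.089]
force: [0.1, -0.1, 0.5]
width: 0.0009
```

Call:
move_arm(
  deltas=[
    [0.7,0,0,0,0,0],
    [0.7,0,0,0,0,0],
    [0.6,0,0,0,0,0],
    [0,0,0,0,0,0],
    [0,0,0,0,0,0],
  ],
)

```text
t: 26.9
eef_pos: [0.5612, -0.2188, 0.243]
ee_rot: [3.142, -0.003, 3.089]
force: [-4.4, 0.7, 4.1]
width: 0.0003
```

Call:
move_arm(
  deltas=[
    [0.5,0,0,0,0,0],
    [0.5,0,0,0,0,0],
    [0,0,0,0,0,0],
    [0,0,0,0,0,0],
    [0,0,0,0,0,0],
  ],
)

```text
t: 27.32
eef_pos: [0.5615, -0.2189, 0.243]
ee_rot: [3.141, -0.004, 3.088]
force: [-8.7, 1.4, 6.6]
width: 0.0005
```

The contact is stiff at x=0.561, where the stop was predicted: about 16 mm beyond the start of the catch, with force rising and almost no travel. I'll back away and hand in.

Call:
move_arm(
  deltas=[
    [-3,0,0,0,0,0],
    [-15,0,0,0,0,0],
    [-30,0,0,0,0,0],
    [-10,0,25,0,0,0],
    [0,0,35,0,0,0],
  ],
)

```text
t: 27.73
eef_pos: [0.5018, -0.2186, 0.3007]
ee_rot: [3.14, -0.007, 3.088]
force: [1.2, 0.4, -0.5]
width: 0.0002
```

Call:
move_arm(
  deltas=[
    [0,0,35,0,0,0],
    [0,0,35,0,0,0],
    [0,0,20,0,0,0],
    [0,0,0,0,0,0],
    [0,0,0,0,0,0],
  ],
)

```text
t: 28.15
eef_pos: [0.5055, -0.2188, 0.3948]
ee_rot: [3.142, 0.004, 3.089]
force: [-0.4, 0.3, -0.2]
width: 0.0006
```

```bash
python3 - <<'E'
from h import *
st=arm.get_state(); print(st['t'],st['eef_pos'],st['force'])
s=save('side','s11.png')[:,:,::-1].astype(int); d=s[150:162,325:333]; print((d[...,2]-d[...,1])[3:8])
K,T,_=cam('side'); r=arm.spot_point('drawer_front','side'); print(atz(K,T,r[0]['xy'],.064))
print(arm.job_done())
E
```

```text
28.15 [ 0.50548872 -0.21876754  0.39482581] [-0.40921707  0.26615023 -0.19591628]
[[-1 -1  0  0  0  0  0  1]
 [-1  0  0  0  1  0 -1  0]
 [ 0  0  1  5 28 11  1  1]
 [-1  0  0  8 22 10  1  1]
 [ 0  1  0  1  3  1  1  1]]
[ 0.56937578 -0.23365574  0.064     ]
the job is handed in; nothing more can be done
None
```

The job is handed in at about 28 s. I drew the board out by its tab, laid it in the drawer's front compartment and pushed the drawer home over its catch.

- **Tins and bystanders:** the tins stayed stacked and level in the rack in the last top view of them (taken before the final touch on the drawer). Most bystanders read within about 2 cm of where they started, close to the networks' own scatter. For the amber and clear bottles and the jar, one camera gave a clearly wrong reading, so those rest on the top view alone.
- **Board:** it lay flat and centred within a few millimetres of the middle when released. After the push, I only saw its tab behind the panel.
- **Drawer:** the push peaked at about 15 N at the catch, then fell to zero. A later touch met a stiff stop, with about 9 N over 0.3 mm, roughly 16 mm past where the catch began. The panel stands about 12 mm clear of the cabinet, within the range given for home.
- **Catch pin:** it reads lower than at the start, but only by about half a pixel to one pixel in the side view. That agrees with seated but is weak on its own; the stop touch is the stronger evidence.
- **Handing in:** at that moment the arm was clear and the wrist force was close to zero.

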